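# Lever open the heavy steel flap with the cranked bar

### The arm

A 6-joint arm with a two-finger parallel gripper is mounted at the origin on a cart in front of the work surface, level with it; the furniture and walls round the work are solid. World frame = base frame: x ahead of the robot, y to its left, z up, the work surface at z = 0. Lengths are in m, angles in rad, forces in N, time in s.
With the tool pointing down it reaches from about 0.35 to 0.775 m from the base axis. Payload 5.5 kg.
Tool frame: the origin (TCP) lies at the very end of the fingers, on their centre line; the grasp point (between the pads) lies 19 mm behind it; z points along the fingers, y is the line along which they close (so a half turn about z gives the same grasp; the last joint's range is limited). The gripper opens to 85 mm and grips with 20 to 120 N. Pads are 22 mm wide; open, the fingers measure 114 mm over their backs; the gripper's body (76 mm by 85 mm) begins 54 mm behind the grasp point. The pads swing forward as they close: fully open they stand 13 mm farther back than shut.
Start: joints at [1.081, 0.313, 0.046, 1.304, 0, 1.431], TCP at [0.197, 0.54, 0.231] pointing down, gripper open.
Joint ranges: [-2.76, 2.76], [-0.86, 1.69], [-1.03, 1.26], [-2.2, 2.34], [-1.47, 1.5], [-3.14, 3.14]. Speed limits (rad/s): [2.57, 2.57, 3.14, 3.14, 3.14, 3.14].

### API

Orientations are given as a unit quaternion [w, x, y, z].
In Python, from workcell import env, imaging, ticket gives the robot as it stands. The module is installed in compiled form; this text tells all that it offers.
- The arm moves only by the tool apply_moves, never from a script. Its argument "rows" is a list of rows, each an object with "xyz": the shift along the tool's x, y, z in mm, a list of three; "turn": the turn, a rotation vector about the tool's x, y, z in rad, a list of three; "grip": the opening, from 0 (shut) to 1 (fully open). A call has 1 to 12 rows; each row is the pose to reach, as a shift and turn from the pose commanded when the call began, along the tool's axes at that moment; what a row does not reach only later rows make up. A row lasts 1/12 s, in which the tool goes at most 41.7 mm and 7.16 degrees, less where a joint would pass 70% of its speed; a pose out of reach is approached as far as the arm can. A call with a gripper value outside its range is refused whole. The fingers move at their own pace and stop on an object; "force" is the grip in N (left out, the last holds). Time passes only in rows, so rows that repeat a pose let the fingers close. It gives the time, the measured TCP pose, the force, the opening and the grip force at its end, in the units of the state.
- env.get_state(): the state, without advancing time (a new reading comes with each control period).
- imaging.read_camera(name): name is "side" or "top"; returns a dict with "color" (420x560x3 uint8, blue, green, red), "z_map" (420x560 float32, m along the optical axis (not along the pixel's ray), 0 where there is no reading), "camera_matrix" (3x3 intrinsics, pixels), "view" (4x4, takes a point from world to camera coordinates). Camera axes: x right, y down, z forward; pixel columns grow to the right and rows downward; lengths in m; the calibration is good to about 2 mm. A picture is of the moment at which its call begins.
- ticket.hand_in(): hands the job in; it is judged then, once.
The state is a dict: "clock": time; "joint_pos": joint angles; "qvel": joint speeds; "tau": joint torques, N m; "tcp_pos": TCP position; "orientation": TCP orientation; "wrist_force": force on the tool from outside, world axes, zero at the start; "ft_torque": the same for the moment, N m; "finger_gap": finger opening in m; "grip_force": force on a finger pad.
Only numpy, scipy, OpenCV 4.12 (cv2) and the standard library are available. Lean on these libraries where they do the work, as an engineer would, in place of code of your own. Each camera call takes 0.05 s, during which the arm holds its last target. There are 200 camera calls.

### The job

The cranked lever bar lies loose on its fulcrum block in front of the low steel box. With your fingertips push the bar endwise along its guide until its broad toe butts against the box, under the lip of the closed flap, then press the raised wooden end down almost to the bench so that the heavy flap is levered open. Finish while still holding the end pressed down and the flap open; only push and press the bar, never pick it up, and touch neither the box with its fulcrum nor the things around.

Things in the scene. Friction and masses are not known exactly. Their poses are not given: they have to be found in the camera images.
- hatch: Steel fixture bolted to the bench: base plate 300x110x6 mm, fulcrum block, guide cheeks, low grey box 115 mm deep, 150 mm wide. Origin on the bench below the pivot edge; +x level from pivot to box, z up. Block top 30 mm above the bench (x = 0, the pivot edge, to 66 mm); cheeks 62 mm tall (x = -52 to 8 mm) guide the bar along x, 2 mm loose each side; box front face at x = 112 mm. Its place varies.
- flap (a joint): Opening angle of the flap in rad: 0 closed (level), grows as its front lip rises; hinged at the far side of the box, 225 mm from the fixture's origin. Dark steel plate 137x152x14 mm, about 2.4 kg (varies); it falls shut when not held. Bar fully in and its end pressed to the bench: about 0.24.
- flap_lip (a point): Middle of the lower front edge of the flap's lip. Closed it lies 85 mm in front of the fixture's origin and 49 mm above the bench; the lip overhangs the box front by 27 mm.
- bar: Loose cranked bar, 0.6 kg, toe-heavy: rests toe down, long end raised. x axis to the toe, z up; origin on the underside 110 mm behind the toe front, over the pivot edge when fully in; starts 33 to 44 mm short. Toe 45x56x14 mm, neck 26x14 mm; from x = -5 mm the handle rises by 0.27 rad away from the box, ending in a wooden grip 100x34x22 mm. A few N slide it.
- bar_toe (a point): Middle of the lower front edge of the bar's toe (x = 110 mm, z = 0 in the bar's frame).
- bar_end (a point): Middle of the upper edge of the wooden grip's end face (x = -220, z = 77 mm in the bar's frame), about 107 mm above the bench at rest. The end face runs 22 mm down from here, its lower edge 6 mm farther from the box. Pressing the end down against the flap takes 5 to 15 N; it goes down some 80 mm until the grip meets the bench, and the bar may creep back 10 mm.
- green_can: Bystander: green can with white cap, 62x78x129 mm, origin under its centre.
- tape_blue: Bystander: blue roll of tape lying flat, 76 mm wide, 24 mm high, origin under its centre.
- screwdriver_red: Bystander: lying screwdriver with red handle, 210 mm long, along its y axis, origin under its middle.
- sanding_block: Bystander: cork sanding block, 64x102x27 mm, origin under its centre.

How it is judged:
By the outcome, as a careful person would: the job done as asked, in the order asked, and still so for the second after the job is handed in, while the arm keeps its last pose, push and grip.
It also fails if it takes over 40 s, if anything falls off the work surface, if the arm or the gripper's body presses on something with over 40 N, if the wrist force passes 120 N, or if a joint passes its speed limit or range.

## Working session

There is one attempt and no reset: what is moved stays moved. The work goes in short steps, Python scripts to look and compute and a tool call to move; the robot and the scene stay as the last step left them, time stands still between calls to the robot, and variables do not carry over. Pictures are saved under pics/ and viewed, at most 10 in all, crops included, and the job is handed in when it is done.

Besides the shell and the picture viewer there is one more tool, called after "Emit:" by a JSON object that holds its "name" and its "arguments". apply_moves: Moves the arm, as the interface text tells. Its arguments: {"type":"object","properties":{"rows":{"type":"array"},"force":{"type":"number"}},"required":["rows"]}

```bash
mkdir -p pics; cat > h.py <<'E'
import numpy as np, cv2
from workcell import env, imaging, ticket
def cam(n): 
    d=imaging.read_camera(n); return d
def cloud(d):
    K=np.array(d["camera_matrix"]);V=np.array(d["view"]);z=d["z_map"]
    v,u=np.mgrid[:z.shape[0],:z.shape[1]]
    p=np.stack([(u-K[0,2])/K[0,0]*z,(v-K[1,2])/K[1,1]*z,z],-1)
    w=(p-V[:3,3])@V[:3,:3]   # R^T (p-t)
    w[z==0]=np.nan
    return w
E
python3 - <<'E'
from h import *
for n in("top","side"):
    d=cam(n); cv2.imwrite(f"pics/{n}0.png",d["color"]); np.savez(f"{n}0.npz",**d)
    V=d["view"]; print(n,-V[:3,:3].T@V[:3,3],V[2,:3])
print({k:np.round(v,3) for k,v in env.get_state().items()})
E
```

```text
top [0.27744937 0.15269641 1.3068491 ] [ 0.20274141 -0.02385802 -0.97894163]
side [-0.06474927 -0.86052865  0.69066215] [ 0.45278552  0.75832312 -0.46896835]
{'clock': np.float64(0.1), 'joint_pos': array([ 1.081,  0.314,  0.045,  1.304, -0.   ,  1.431]), 'qvel': array([-0.001, -0.002,  0.003, -0.   ,  0.001, -0.   ]), 'tau': array([ 4.0000e-03, -4.8173e+01,  2.9925e+01,  1.3000e-02, -0.0000e+00,
       -0.0000e+00]), 'tcp_pos': array([0.197, 0.54 , 0.23 ]), 'orientation': array([-0.   ,  0.174,  0.985, -0.001]), 'wrist_force': array([ 0.823, -0.13 , -0.521]), 'ft_torque': array([-0.005, -0.037, -0.021]), 'grip_force': np.float64(0.0), 'finger_gap': np.float64(0.085)}
```

View pics/top0.png

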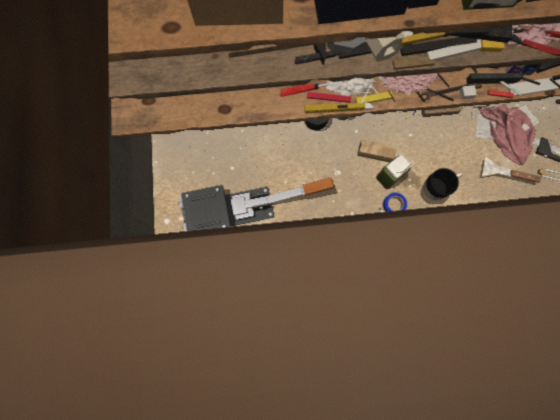

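View pics/side0.png

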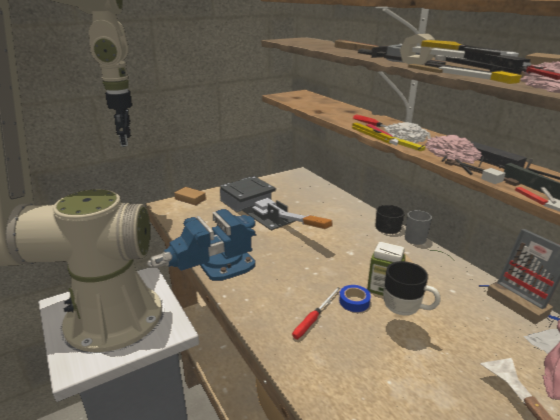

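The top view shows the box at about (207,210), the bar's neck at (240,206) and the wooden grip at (318,187). A brown surface covers the lower half. The side view shows the box at (248,195), the grip at (318,222), and a vise in front near (220,245).

```bash
python3 - <<'E'
from h import *
np.set_printoptions(precision=4,suppress=True)
for n in("top","side"):
    d=dict(np.load(f"{n}0.npz")); w=cloud(d); hsv=cv2.cvtColor(d["color"],cv2.COLOR_BGR2HSV)
    z=w[...,2]
    if n=="top":
        for p in [(100,300),(300,300),(500,350),(300,240),(100,240)]: print("brown",p,w[p[1],p[0]])
    pts=[(207,210),(187,225),(318,187),(240,206),(290,192)] if n=="top" else [(248,195),(318,222),(268,208),(290,216),(240,260),(220,230),(190,195)]
    for u,v in pts: print(n,(u,v),w[v,u],hsv[v,u])
    # orange grip
    m=(hsv[...,0]>4)&(hsv[...,0]<14)&(hsv[...,1]>170)&(hsv[...,2]>60)&(z>0.04)&(z<0.14)&(w[...,0]>.3)
    mm=cv2.morphologyEx(m.astype(np.uint8),cv2.MORPH_OPEN,np.ones((3,3)))
    nn,l,s,c=cv2.connectedComponentsWithStats(mm)
    for i in range(1,nn):
        if s[i,4]>40:
            P=w[l==i]; print("grip",s[i],np.median(P,0),P.min(0),P.max(0))
    # scaled crop
    x0,y0=(170,160) if n=="top" else (200,150)
    cr=d["color"][y0:y0+90,x0:x0+180]; 
    cv2.imwrite(f"pics/{n}_crop.png",cv2.resize(np.clip(cr.astype(float)*(1.5),0,255).astype(np.uint8),None,fx=4.4,fy=4.4,interpolation=cv2.INTER_CUBIC))
E
```

```text
brown (100, 300) [nan nan nan]
brown (300, 300) [nan nan nan]
brown (500, 350) [nan nan nan]
brown (300, 240) [nan nan nan]
brown (100, 240) [nan nan nan]
top (207, 210) [0.5549 0.3688 0.0647] [18 16 80]
top (187, 225) [0.5126 0.4354 0.0636] [23 13 81]
top (318, 187) [0.5885 0.0082 0.0935] [ 12 173 164]
top (240, 206) [0.5613 0.2637 0.0484] [  0   6 197]
top (290, 192) [0.5871 0.0974 0.0685] [  6   7 187]
grip [305 181  24  12 145] [0.5907 0.017  0.0928] [ 0.5763 -0.0239  0.0792] [0.6042 0.0497 0.1089]
side (248, 195) [0.5212 0.3084 0.0621] [30  9 89]
side (318, 222) [ 0.5778 -0.0177  0.0974] [ 14 167 133]
side (268, 208) [0.5508 0.2231 0.0422] [30  5 51]
side (290, 216) [0.5692 0.1164 0.0566] [ 15   3 150]
side (240, 260) [0.3492 0.0287 0.0198] [103 104  83]
side (220, 230) [0.3237 0.0962 0.0901] [103 108 116]
side (190, 195) [0.3743 0.4816 0.0267] [ 16 122 182]
```

View pics/top_crop.png

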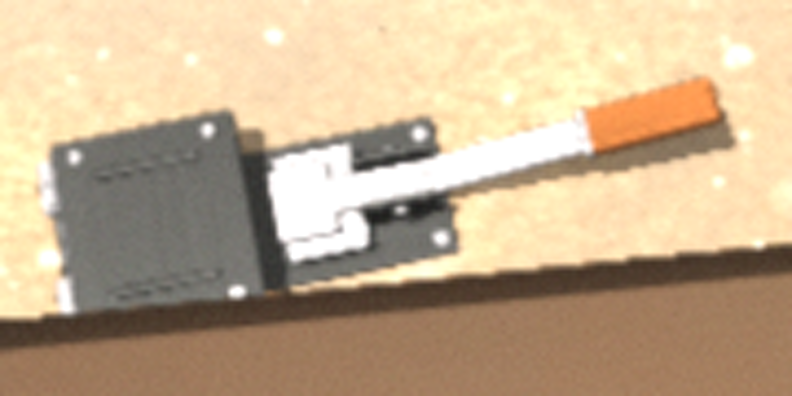

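View pics/side_crop.png

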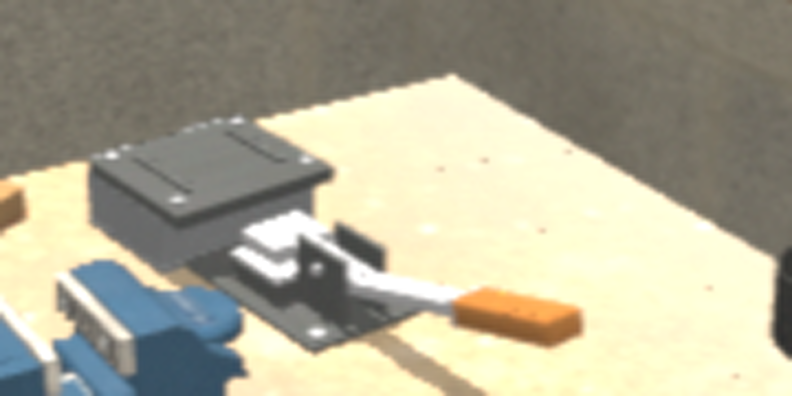

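The crops show the bar pointing cleanly at the box. The grip's end face is at the right end of the crop, near (716,100), and the toe sits short of the lip. The area around the grip looks free. Next I fit the axis.

```bash
python3 - <<'E'
from h import *
np.set_printoptions(precision=4,suppress=True)
d=dict(np.load("top0.npz")); w=cloud(d); hsv=cv2.cvtColor(d["color"],cv2.COLOR_BGR2HSV); z=w[...,2]
K=d["camera_matrix"];V=d["view"];C=-V[:3,:3].T@V[:3,3]
def ray(u,v,h):
    r=V[:3,:3].T@np.linalg.inv(K)@np.array([u,v,1.]); return C+r*(h-C[2])/r[2]
Y,X=np.mgrid[:420,:560]
g=(hsv[...,0]>4)&(hsv[...,0]<16)&(hsv[...,1]>150)&(z>0.06)&(z<.13)&(abs(X-318)<25)&(abs(Y-187)<20)
r=cv2.minAreaRect(np.stack([X[g],Y[g]],1).astype(np.float32)); b=cv2.boxPoints(r); print("grip box px",b.tolist())
for p in b: print(ray(*p,0.095))
# axis: bar's points above .05, grouped along y, centre x
B=np.array(w[(z>.045)&(z<.125)&(w[...,1]<.19)&(w[...,1]>-.06)&(abs(w[...,0]-.575)<.05)])
for y0 in np.arange(-.05,.19,.02):
    s=B[(B[:,1]>=y0)&(B[:,1]<y0+.02)]
    if len(s): print(round(y0+.01,3),len(s),s[:,0].min(),s[:,0].max(),s[:,0].mean(),np.median(s[:,2]))
F=np.array(w[(z>.055)&(z<.075)&(w[...,1]>.25)&(w[...,1]<.5)&(abs(w[...,0]-.55)<.12)])
r=cv2.minAreaRect(F[:,:2].astype(np.float32)); print("flap",r,cv2.boxPoints(r))
for n in("top","side"):
    q=cloud(dict(np.load(f"{n}0.npz"))).reshape(-1,3); q=q[~np.isnan(q[:,0])]
    hi=q[(q[:,2]>.25)&(q[:,0]>.3)&(abs(q[:,1])<.6)]; print(n,"high",hi.min(0) if len(hi) else 0, len(hi))
    nb=q[(q[:,2]>.025)&(q[:,2]<.25)&(np.hypot(q[:,0]-.6,q[:,1]+.06)<.17)]
    print(np.unique(np.round(nb/.03)*.03,axis=0,return_counts=True))
E
```

```text
grip box px [[303.0746765136719, 184.7801055908203], [330.9584655761719, 177.3444061279297], [333.5476989746094, 187.05393981933594], [305.6639099121094, 194.48963928222656]]
[0.6    0.0548 0.095 ]
[ 0.6157 -0.0366  0.095 ]
[ 0.5831 -0.0408  0.095 ]
[0.5676 0.0501 0.095 ]
-0.04 24 0.5811922192134459 0.6148298896810104 0.595671733922427 0.10442913677930304
-0.02 75 0.5799956588424224 0.6144165886550453 0.5958505832053131 0.10364059035810802
-0.0 73 0.5776949845207379 0.6141515015607981 0.5936895826971357 0.09724650335448404
0.02 70 0.5756701532145443 0.6099154511706676 0.5914894459553878 0.09130551626039858
0.04 71 0.57333981907391 0.607160165784423 0.5887768674134238 0.08770420686635473
0.06 67 0.5717242683849165 0.6072441262922489 0.5876630093166602 0.08034474391632643
0.08 53 0.5728347332099107 0.6010015116687808 0.586256908593289 0.07081906591866029
0.1 53 0.5714327878183342 0.5983485552312764 0.5840133215708146 0.06462862501311402
0.12 51 0.5687367140597681 0.5941913570117021 0.5816255195038726 0.05976162108309164
0.14 52 0.5666366585401562 0.59364911052624 0.5796867835552804 0.0
[... 2144 characters left out ...]
.03,  0.06],
       [ 0.57,  0.03,  0.09],
       [ 0.57,  0.06,  0.06],
       [ 0.57,  0.06,  0.09],
       [ 0.57,  0.09,  0.06],
       [ 0.57,  0.12,  0.06],
       [ 0.6 , -0.24,  0.09],
       [ 0.6 , -0.24,  0.12],
       [ 0.6 , -0.21,  0.12],
       [ 0.6 , -0.06,  0.09],
       [ 0.6 , -0.03,  0.09],
       [ 0.6 , -0.03,  0.12],
       [ 0.6 , -0.  ,  0.09],
       [ 0.6 ,  0.03,  0.09],
       [ 0.6 ,  0.06,  0.06],
       [ 0.6 ,  0.06,  0.09],
       [ 0.6 ,  0.09,  0.06],
       [ 0.6 ,  0.12,  0.06],
       [ 0.63, -0.24,  0.12],
       [ 0.63, -0.21,  0.12]]), array([ 1, 48,  1,  2, 48, 17, 41, 26,  9, 31,  3,  2,  5,  5,  2, 62, 10,
       20, 21,  2,  7,  8,  1,  5, 11]))
```

Emit:
{"name": "apply_moves", "arguments": {"rows": [{"xyz": [-15,-12,0],"turn": [0,0,-0.03],"grip": 0},{"xyz": [-45,-35,0],"turn": [0,0,-0.08],"grip": 0},{"xyz": [-75,-57,0],"turn": [0,0,-0.15],"grip": 0},{"xyz": [-105,-80,0],"turn": [0,0,-0.22],"grip": 0},{"xyz": [-135,-103,0],"turn": [0,0,-0.29],"grip": 0},{"xyz": [-165,-126,0],"turn": [0,0,-0.35],"grip": 0},{"xyz": [-195,-149,0],"turn": [0,0,-0.4],"grip": 0},{"xyz": [-225,-172,0],"turn": [0,0,-0.43],"grip": 0},{"xyz": [-255,-195,0],"turn": [0,0,-0.45],"grip": 0},{"xyz": [-285,-218,0],"turn": [0,0,-0.45],"grip": 0},{"xyz": [-310,-237,0],"turn": [0,0,-0.45],"grip": 0},{"xyz": [-320,-245,0],"turn": [0,0,-0.45],"grip": 0}]}}

```text
clock: 1.1
tcp_pos: [0.4154, 0.1973, 0.231]
orientation: [0.0, -0.048, 0.999, -0.0]
wrist_force: [0.9, 0.5, -0.0]
finger_gap: 0.0002
grip_force: 0.0
```

Emit:
{"name": "apply_moves", "arguments": {"rows": [{"xyz": [-8,-16,0],"turn": [0,0,0],"grip": 0},{"xyz": [-24,-48,0],"turn": [0,0,0],"grip": 0},{"xyz": [-42,-82,0],"turn": [0,0,0],"grip": 0},{"xyz": [-60,-118,0],"turn": [0,0,0],"grip": 0},{"xyz": [-78,-154,0],"turn": [0,0,0],"grip": 0},{"xyz": [-96,-190,0],"turn": [0,0,0],"grip": 0},{"xyz": [-114,-226,0],"turn": [0,0,0],"grip": 0},{"xyz": [-130,-258,10],"turn": [0,0,0],"grip": 0},{"xyz": [-145,-288,30],"turn": [0,0,0],"grip": 0},{"xyz": [-156,-306,60],"turn": [0,0,0],"grip": 0},{"xyz": [-161,-315,85],"turn": [0,0,0],"grip": 0},{"xyz": [-161,-315,95],"turn": [0,0,0],"grip": 0}]}}

```text
clock: 2.1
tcp_pos: [0.6043, -0.0987, 0.1315]
orientation: [-0.003, -0.049, 0.999, 0.001]
wrist_force: [-1.1, 0.7, -0.4]
finger_gap: 0.0001
grip_force: 0.0
```

```bash
python3 - <<'E'
from h import *
np.set_printoptions(precision=4,suppress=True)
s=env.get_state(); print(s["clock"],s["tcp_pos"],s["wrist_force"])
o=[]
for n,(x0,y0) in (("top",(260,140)),("side",(260,150))):
    d=cam(n); np.savez(f"{n}1.npz",**d); o.append(cv2.resize(d["color"][y0:y0+100,x0:x0+130],None,fx=3,fy=3)); w=cloud(d); hsv=cv2.cvtColor(d["color"],cv2.COLOR_BGR2HSV)
    g=(hsv[...,1]>130)&(hsv[...,0]<18)&(w[...,2]>.06)&(w[...,2]<.13)&(abs(w[...,0]-.6)<.05)&(abs(w[...,1])<.1)
    P=w[g]; print(n,len(P),P.min(0) if len(P) else 0,P.max(0) if len(P) else 0)
    t=w[(w[...,2]>.12)&(w[...,2]<.19)&(abs(w[...,0]-.6)<.06)&(abs(w[...,1]+.1)<.08)]
    print("tool",len(t),t.min(0) if len(t) else 0,t.max(0) if len(t) else 0)
cv2.imwrite("pics/c1.png",np.hstack(o))
E
```

```text
2.1 [ 0.6043 -0.0987  0.1315] [-1.0683  0.6765 -0.361 ]
top 309 [ 0.5732 -0.0398  0.0696] [0.6123 0.0531 0.1111]
tool 38 [ 0.5902 -0.0995  0.1317] [ 0.6047 -0.0645  0.1899]
side 237 [ 0.5702 -0.0444  0.0683] [0.6072 0.0493 0.1071]
tool 255 [ 0.5861 -0.1385  0.1299] [ 0.6187 -0.0613  0.19  ]
```

View pics/c1.png

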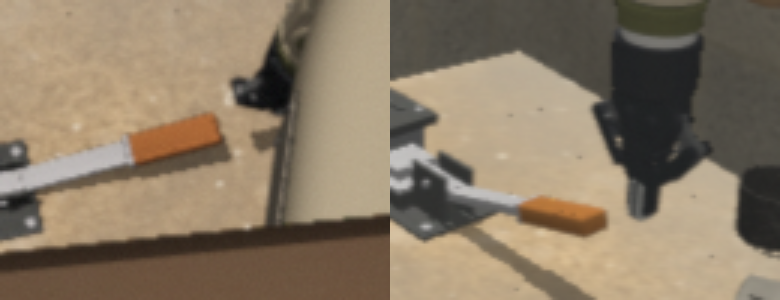

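The pictures show the shut fingertips, at about (640,210) in the right half, standing just clear of the grip's end face at (605,220). They are well aligned with it.

Emit:
{"name": "apply_moves", "arguments": {"rows": [{"xyz": [0,0,12],"turn": [0,0,0],"grip": 0},{"xyz": [0,0,28],"turn": [0,0,0],"grip": 0},{"xyz": [0,0,40],"turn": [0,0,0],"grip": 0},{"xyz": [0,0,44],"turn": [0,0,0],"grip": 0},{"xyz": [0,3,44],"turn": [0,0,0],"grip": 0},{"xyz": [0,8,44],"turn": [0,0,0],"grip": 0},{"xyz": [0,14,44],"turn": [0,0,0],"grip": 0},{"xyz": [0,20,44],"turn": [0,0,0],"grip": 0},{"xyz": [0,26,44],"turn": [0,0,0],"grip": 0},{"xyz": [0,32,44],"turn": [0,0,0],"grip": 0},{"xyz": [0,36,44],"turn": [0,0,0],"grip": 0},{"xyz": [0,38,44],"turn": [0,0,0],"grip": 0}]}}

```text
clock: 3.2
tcp_pos: [0.6015, -0.0582, 0.0924]
orientation: [0.0, -0.05, 0.999, 0.0]
wrist_force: [0.8, -0.0, 1.4]
finger_gap: -0.0001
grip_force: 0.0
```

Emit:
{"name": "apply_moves", "arguments": {"rows": [{"xyz": [0,2,0],"turn": [0,0,0],"grip": 0},{"xyz": [0,4,0],"turn": [0,0,0],"grip": 0},{"xyz": [0,7,0],"turn": [0,0,0],"grip": 0},{"xyz": [0,10,0],"turn": [0,0,0],"grip": 0},{"xyz": [0,13,0],"turn": [0,0,0],"grip": 0},{"xyz": [0,16,0],"turn": [0,0,0],"grip": 0},{"xyz": [0,19,0],"turn": [0,0,0],"grip": 0},{"xyz": [0,21,0],"turn": [0,0,0],"grip": 0}]}}

```text
clock: 3.87
tcp_pos: [0.5996, -0.0382, 0.0924]
orientation: [0.0, -0.05, 0.999, -0.0]
wrist_force: [-0.6, -3.0, -0.3]
finger_gap: -0.0002
grip_force: 1.5
```

Emit:
{"name": "apply_moves", "arguments": {"rows": [{"xyz": [0,3,0],"turn": [0,0,0],"grip": 0},{"xyz": [0,6,0],"turn": [0,0,0],"grip": 0},{"xyz": [0,9,0],"turn": [0,0,0],"grip": 0},{"xyz": [0,12,0],"turn": [0,0,0],"grip": 0},{"xyz": [0,14,0],"turn": [0,0,0],"grip": 0},{"xyz": [0,15,0],"turn": [0,0,0],"grip": 0}]}}

```text
clock: 4.37
tcp_pos: [0.598, -0.0229, 0.0924]
orientation: [0.0, -0.05, 0.999, 0.0]
wrist_force: [-0.3, -2.6, 1.1]
finger_gap: 0.0002
grip_force: 1.6
```

Emit:
{"name": "apply_moves", "arguments": {"rows": [{"xyz": [0,1.5,0],"turn": [0,0,0],"grip": 0},{"xyz": [0,3,0],"turn": [0,0,0],"grip": 0},{"xyz": [0,4.5,0],"turn": [0,0,0],"grip": 0},{"xyz": [0,6,0],"turn": [0,0,0],"grip": 0}]}}

```text
clock: 4.7
tcp_pos: [0.5975, -0.0173, 0.0923]
orientation: [0.0, -0.05, 0.999, -0.0]
wrist_force: [-0.3, -3.4, 0.0]
finger_gap: -0.0002
grip_force: 1.7
```

Emit:
{"name": "apply_moves", "arguments": {"rows": [{"xyz": [0,1.5,0],"turn": [0,0,0],"grip": 0},{"xyz": [0,3,0],"turn": [0,0,0],"grip": 0},{"xyz": [0,4.5,0],"turn": [0,0,0],"grip": 0}]}}

```text
clock: 4.95
tcp_pos: [0.597, -0.0127, 0.0923]
orientation: [0.0, -0.05, 0.999, 0.0]
wrist_force: [0.2, -3.2, 1.1]
finger_gap: -0.0001
grip_force: 1.7
```

Emit:
{"name": "apply_moves", "arguments": {"rows": [{"xyz": [0,1,0],"turn": [0,0,0],"grip": 0},{"xyz": [0,2,0],"turn": [0,0,0],"grip": 0},{"xyz": [0,3,0],"turn": [0,0,0],"grip": 0}]}}

```text
clock: 5.2
tcp_pos: [0.5967, -0.0098, 0.0923]
orientation: [0.0, -0.05, 0.999, -0.0]
wrist_force: [-0.0, -2.9, 1.9]
finger_gap: 0.0001
grip_force: 1.9
```

Emit:
{"name": "apply_moves", "arguments": {"rows": [{"xyz": [0,1,0],"turn": [0,0,0],"grip": 0},{"xyz": [0,2,0],"turn": [0,0,0],"grip": 0}]}}

```text
clock: 5.37
tcp_pos: [0.5968, -0.0095, 0.0926]
orientation: [0.0, -0.05, 0.999, -0.002]
wrist_force: [0.2, -10.5, 0.7]
finger_gap: 0.0
grip_force: 5.6
```

The bar has butted: the push force jumped from 3 N to 10.5 N and motion stopped at the expected place. I'll back off, rise, and go over the grip.

Emit:
{"name": "apply_moves", "arguments": {"rows": [{"xyz": [0,-5,0],"turn": [0,0,0],"grip": 0},{"xyz": [0,-14,0],"turn": [0,0,0],"grip": 0},{"xyz": [0,-18,-8],"turn": [0,0,0],"grip": 0},{"xyz": [0,-18,-24],"turn": [0,0,0],"grip": 0},{"xyz": [0,-18,-36],"turn": [0,0,0],"grip": 0},{"xyz": [0,-12,-40],"turn": [0,0,0],"grip": 0},{"xyz": [0,4,-40],"turn": [0,0,0],"grip": 0},{"xyz": [0,22,-40],"turn": [0,0,0],"grip": 0},{"xyz": [0,32,-40],"turn": [0,0,0],"grip": 0},{"xyz": [0,36,-40],"turn": [0,0,0],"grip": 0},{"xyz": [0,36,-40],"turn": [0,0,0],"grip": 0}]}}

```text
clock: 6.28
tcp_pos: [0.5925, 0.0291, 0.1321]
orientation: [-0.0, -0.051, 0.999, 0.0]
wrist_force: [-0.1, -0.4, 0.3]
finger_gap: -0.0001
grip_force: 0.0
```

```bash
python3 - <<'E'
from h import *
np.set_printoptions(precision=4,suppress=True)
s=env.get_state(); print(s["clock"],s["tcp_pos"],s["wrist_force"])
o=[]
for n,(x0,y0) in (("top",(170,150)),("side",(210,140))):
    d=cam(n); np.savez(f"{n}2.npz",**d); o.append(cv2.resize(d["color"][y0:y0+110,x0:x0+130],None,fx=3,fy=3)); w=cloud(d); hsv=cv2.cvtColor(d["color"],cv2.COLOR_BGR2HSV)
    g=(hsv[...,1]>130)&(hsv[...,0]<18)&(w[...,2]>.06)&(w[...,2]<.13)&(abs(w[...,0]-.6)<.05)&(abs(w[...,1])<.12)
    P=w[g]; print(n,len(P),P.min(0) if len(P) else 0,P.max(0) if len(P) else 0)
cv2.imwrite("pics/c2.png",np.hstack(o))
E
```

```text
6.2833 [0.5925 0.0291 0.1321] [-0.1268 -0.4299  0.3181]
top 135 [0.57   0.0519 0.0652] [0.6042 0.0945 0.0974]
side 216 [ 0.5669 -0.0028  0.0697] [0.6038 0.0915 0.1062]
```

View pics/c2.png

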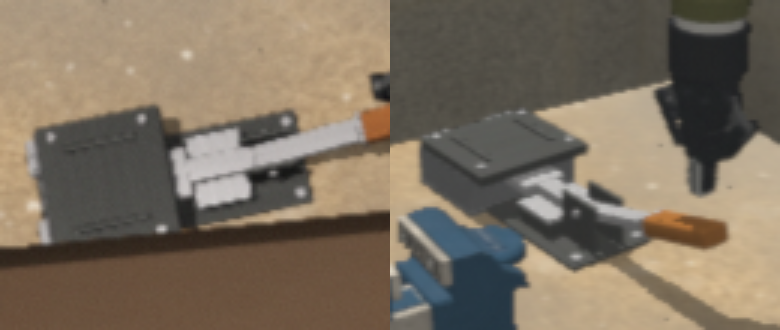

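The toe is under the flap's lip (left picture, about (178,172)), and the fingers are above the grip. Now I press down.

Emit:
{"name": "apply_moves", "arguments": {"rows": [{"xyz": [0,0,8],"turn": [0,0,0],"grip": 0},{"xyz": [0,0,18],"turn": [0,0,0],"grip": 0},{"xyz": [0,0,25],"turn": [0,0,0],"grip": 0},{"xyz": [0,0,29],"turn": [0,0,0],"grip": 0},{"xyz": [0,-0.5,33],"turn": [0,0,0],"grip": 0},{"xyz": [0,-1.5,37],"turn": [0,0,0],"grip": 0},{"xyz": [0,-2.5,41],"turn": [0,0,0],"grip": 0}]}}

```text
clock: 6.97
tcp_pos: [0.5935, 0.0251, 0.0913]
orientation: [0.0, -0.05, 0.999, -0.0]
wrist_force: [-1.2, -0.9, 11.2]
finger_gap: -0.0004
grip_force: 5.8
```

Emit:
{"name": "apply_moves", "arguments": {"rows": [{"xyz": [0,-1,4],"turn": [0,0,0],"grip": 0},{"xyz": [0,-2,8],"turn": [0,0,0],"grip": 0},{"xyz": [0,-2.7,12],"turn": [0,0,0],"grip": 0},{"xyz": [0,-3.4,16],"turn": [0,0,0],"grip": 0}]}}

```text
clock: 7.3
tcp_pos: [0.5951, 0.0217, 0.0772]
orientation: [0.002, -0.05, 0.999, -0.0]
wrist_force: [-0.5, -1.7, 10.5]
finger_gap: 0.0005
grip_force: 5.3
```

Emit:
{"name": "apply_moves", "arguments": {"rows": [{"xyz": [0,-0.6,4],"turn": [0,0,0],"grip": 0},{"xyz": [0,-1.2,8],"turn": [0,0,0],"grip": 0},{"xyz": [0,-1.7,12],"turn": [0,0,0],"grip": 0},{"xyz": [0,-2.2,16],"turn": [0,0,0],"grip": 0},{"xyz": [0,-2.6,20],"turn": [0,0,0],"grip": 0}]}}

```text
clock: 7.72
tcp_pos: [0.5961, 0.0183, 0.0575]
orientation: [0.003, -0.05, 0.999, -0.001]
wrist_force: [-1.1, -2.4, 10.6]
finger_gap: 0.0002
grip_force: 5.3
```

```bash
cat > m.py <<'E'
from h import *
import sys
np.set_printoptions(precision=4,suppress=True)
s=env.get_state(); print(s["clock"],s["tcp_pos"],s["wrist_force"])
o=[]
for n,(x0,y0) in (("top",(170,150)),("side",(210,140))):
    d=cam(n); o.append(cv2.resize(d["color"][y0:y0+110,x0:x0+130],None,fx=3,fy=3)); w=cloud(d); hsv=cv2.cvtColor(d["color"],cv2.COLOR_BGR2HSV)
    g=(hsv[...,1]>130)&(hsv[...,0]<18)&(w[...,2]>.012)&(w[...,2]<.13)&(abs(w[...,0]-.59)<.035)&(w[...,1]>-.03)&(w[...,1]<.12)
    P=w[g]; print(n,len(P),P.min(0) if len(P) else 0,P.max(0) if len(P) else 0)
    f=w[(w[...,2]>.05)&(w[...,2]<.13)&(abs(w[...,0]-.56)<.06)&(w[...,1]>.29)&(w[...,1]<.44)]
    A=np.c_[f[:,:2],np.ones(len(f))]; c=np.linalg.lstsq(A,f[:,2],rcond=None)[0]; print("flap slope",np.arctan(np.hypot(*c[:2])))
cv2.imwrite(f"pics/{sys.argv[1]}.png",np.hstack(o))
E
python3 m.py c3
```

```text
7.7167 [0.5961 0.0183 0.0575] [-1.073  -2.3918 10.6406]
top 104 [0.5731 0.0475 0.0366] [0.6041 0.0869 0.1299]
flap slope 0.06343055845387928
side 228 [ 0.5696 -0.0114  0.0373] [0.6095 0.0872 0.0591]
flap slope 0.03281919622461973
```

Emit:
{"name": "apply_moves", "arguments": {"rows": [{"xyz": [0,-0.3,4],"turn": [0,0,0],"grip": 0},{"xyz": [0,-0.6,8],"turn": [0,0,0],"grip": 0},{"xyz": [0,-0.8,12],"turn": [0,0,0],"grip": 0},{"xyz": [0,-1,16],"turn": [0,0,0],"grip": 0},{"xyz": [0,-1,20],"turn": [0,0,0],"grip": 0},{"xyz": [0,-1,22],"turn": [0,0,0],"grip": 0}]}}

```text
clock: 8.32
tcp_pos: [0.5965, 0.0167, 0.0352]
orientation: [0.003, -0.05, 0.999, -0.002]
wrist_force: [-0.1, -5.4, 10.5]
finger_gap: -0.0002
grip_force: 5.2
```

Emit:
{"name": "apply_moves", "arguments": {"rows": [{"xyz": [0,0,2],"turn": [0,0,0],"grip": 0},{"xyz": [0,0,4],"turn": [0,0,0],"grip": 0},{"xyz": [0,0,6],"turn": [0,0,0],"grip": 0}]}}

```text
clock: 8.57
tcp_pos: [0.5967, 0.0166, 0.0296]
orientation: [0.003, -0.05, 0.999, -0.002]
wrist_force: [0.6, -5.7, 9.8]
finger_gap: -0.0004
grip_force: 5.1
```

```bash
python3 m.py c4
```

```text
8.5667 [0.5967 0.0166 0.0296] [ 0.6163 -5.6768  9.829 ]
top 98 [0.5725 0.049  0.0201] [0.6042 0.0861 0.1216]
flap slope 0.1374598965440483
side 238 [ 0.5694 -0.0132  0.0121] [0.6099 0.0853 0.0351]
flap slope 0.0860972288479161
```

View pics/c4.png

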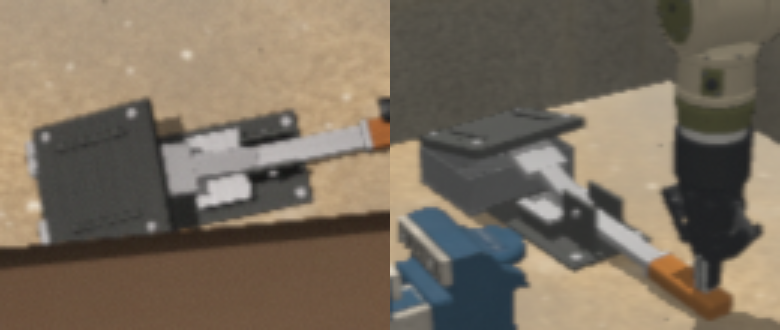

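The picture shows the flap tilted open with the toe under its lip and the grip nearly on the bench, at about (715,300). A few mm remain.

Emit:
{"name": "apply_moves", "arguments": {"rows": [{"xyz": [0,-0.3,1.5],"turn": [0,0,0],"grip": 0},{"xyz": [0,-0.6,3],"turn": [0,0,0],"grip": 0},{"xyz": [0,-0.6,3],"turn": [0,0,0],"grip": 0}]}}

```text
clock: 8.92
tcp_pos: [0.5965, 0.0164, 0.0262]
orientation: [0.003, -0.05, 0.999, -0.001]
wrist_force: [1.1, -4.5, 8.0]
finger_gap: 0.0001
grip_force: 4.6
```

Emit:
{"name": "apply_moves", "arguments": {"rows": [{"xyz": [0,-0.2,1],"turn": [0,0,0],"grip": 0},{"xyz": [0,-0.4,2],"turn": [0,0,0],"grip": 0},{"xyz": [0,-0.4,2],"turn": [0,0,0],"grip": 0}]}}

```text
clock: 9.17
tcp_pos: [0.5967, 0.0163, 0.0246]
orientation: [0.003, -0.05, 0.999, -0.001]
wrist_force: [-0.4, -3.1, 9.6]
finger_gap: 0.0
grip_force: 5.2
```

```bash
python3 m.py c5; python3 - <<'E'
from h import *
d=cam("side"); w=cloud(d); hx=np.array([-.1005,.995])
# flap plane: near its axis, profile of z along hx
o=np.array([.575,.2245]); s=(w[...,:2]-o)@hx; t=(w[...,:2]-o)@np.array([.995,.1005])
for a in np.arange(.07,.23,.015):
    m=(abs(t)<.06)&(s>a)&(s<a+.015)&(w[...,2]<.14); print(round(a+.0075,3),m.sum(),np.nanpercentile(w[m][:,2],[50,90]).round(4) if m.sum() else 0)
E
```

```text
9.1667 [0.5967 0.0163 0.0246] [-0.3586 -3.1204  9.5615]
top 94 [0.5726 0.0492 0.0125] [0.6048 0.0859 0.1177]
flap slope 0.15355155248322183
side 217 [ 0.5694 -0.0121  0.0125] [0.6088 0.0836 0.0316]
flap slope 0.095006091568559
0.078 97 [0.0733 0.0878]
0.092 162 [0.0881 0.0953]
0.108 243 [0.0253 0.0904]
0.122 33 [0.089  0.0917]
0.138 31 [0.0844 0.0874]
0.153 32 [0.0808 0.0823]
0.168 33 [0.0769 0.0801]
0.182 29 [0.0722 0.0742]
0.198 64 [0.0081 0.0696]
0.213 87 [0.0139 0.0647]
0.228 12 [0.0115 0.0237]
```

Emit:
{"name": "apply_moves", "arguments": {"rows": [{"xyz": [0,0,1],"turn": [0,0,0],"grip": 0},{"xyz": [0,0,1.5],"turn": [0,0,0],"grip": 0},{"xyz": [0,0,1.5],"turn": [0,0,0],"grip": 0}]}}

```text
clock: 9.57
tcp_pos: [0.5968, 0.0163, 0.0244]
orientation: [0.003, -0.05, 0.999, -0.001]
wrist_force: [-2.6, -2.0, 18.6]
finger_gap: 0.0001
grip_force: 9.3
```

Emit:
{"name": "apply_moves", "arguments": {"rows": [{"xyz": [0,0,0],"turn": [0,0,0],"grip": 0},{"xyz": [0,0,0],"turn": [0,0,0],"grip": 0},{"xyz": [0,0,0],"turn": [0,0,0],"grip": 0},{"xyz": [0,0,0],"turn": [0,0,0],"grip": 0},{"xyz": [0,0,0],"turn": [0,0,0],"grip": 0},{"xyz": [0,0,0],"turn": [0,0,0],"grip": 0}]}}

```text
clock: 10.07
tcp_pos: [0.5967, 0.0163, 0.0244]
orientation: [0.003, -0.05, 0.999, -0.001]
wrist_force: [-2.3, -3.0, 18.7]
finger_gap: -0.0
grip_force: 9.4
```

The grip is on the bench (the force rises with no further motion) and the pose is stable, so I hand in.

```bash
python3 -c "
from workcell import ticket
print(ticket.hand_in())"
```

```text
the job is handed in; nothing more can be done
None
```

I pushed the bar in until its toe butted against the box under the lip, then pressed its end down to the bench; the flap measured about 0.27 rad open, and I handed in after about 10 s on the clock, with the arm still holding the end down at about 19 N.

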